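# Slacken the centrifuge's left-hand rotor nut

## Robot

A 7-joint arm with a two-finger parallel gripper is mounted at the origin on the work surface. World frame = base frame: x ahead of the robot, y to its left, z up, the work surface at z = 0. Lengths are in m, angles in rad, forces in N, time in s.
With the tool pointing down it reaches from about 0.4 to 0.85 m from the base axis. Payload 10.4 kg.
Tool frame: the origin (TCP) lies on the mounting face of the last link; the fingertips stand r.tips_ahead ahead of it and the grasp point (between the pads) lies 164 mm ahead of it (r.tips_ahead is the distance from the TCP to the fingertips, in m); z points along the fingers, y is the line along which they close (so a half turn about z gives the same grasp; the last joint's range is limited). The gripper opens to 87 mm and grips with 3 to 60 N. Pads are 19 mm wide; open, the fingers measure 117 mm over their backs; the gripper's body (75 mm by 190 mm) begins 51 mm behind the grasp point.
Start: joints at [-1.322, 0.332, -0.065, 1.46, 0.022, 1.35, -0.088], TCP at [0.168, 0.602, 0.405] pointing down, gripper open.
Joint ranges: [-2.6, 2.6], [-0.5, 2.12], [-1.47, 1.34], [0.16, 2.42], [-1.27, 4.41], [0.06, 2.06], [-2.6, 2.6]. Speed limits (rad/s): [2.22, 2.22, 2.79, 2.79, 3.14, 3.14, 3.14].

## Interface

Orientations are given as a unit quaternion [x, y, z, w].
In Python, from bench import telemetry, imaging, job, r gives the robot as it stands.
- The arm moves only by the tool move_arm, never from a script. Its argument "steps" is a list of rows, each an object of numbers: "dx", "dy", "dz": the shift along the tool's x, y, z in cm; "spin": the turn about the tool's z in rad. In form: [{"dx": .., "dy": .., "dz": .., "spin": ..}, ...]. A call has 1 to 12 rows; each row shifts and turns the commanded pose from where the row before left it, along the tool's axes as they then stand; what a row does not reach is not made up. A row lasts 1/10 s, in which the tool goes at most 50 mm and 8.59 degrees, less where a joint would pass 70% of its speed; a pose out of reach is approached as far as the arm can. A call with a gripper value outside its range is refused whole. "claw" is the finger opening in cm, from 0 to 8.7, set as the call begins (left out, the last holds). The fingers move at their own pace and stop on an object; "squeeze" is the grip in N (left out, the last holds). Time passes only in rows, so rows that do not move let the fingers close. It gives the time, the measured TCP pose, the force, the opening and the grip force at its end, in the units of the state.
- telemetry.read_state(): the state, without advancing time (a new reading comes with each control period).
- imaging.camera(name): name is "scene" or "side" or "wrist"; returns a dict with "img" (384x512x3 uint8, red, green, blue), "camera_matrix" (3x3 intrinsics, pixels), "R" (3x3) and "t" (3): a world point X has camera coordinates R X + t. Camera axes: x right, y down, z forward; pixel columns grow to the right and rows downward; lengths in m; the calibration is good to about 2 mm. The wrist camera is an equidistant fisheye: a pixel r from the principal point sees the ray r / f radians off the axis. A picture is of the moment at which its call begins. There is no depth.
- job.close_job(): hands the job in; it is judged then, once.
The state is a dict: "time": time; "joint_positions": joint angles; "joint_vel": joint speeds; "joint_torque": joint torques, N m; "ee_pos": TCP position; "eef_rot": TCP orientation; "ft_force": force on the tool from outside, world axes, zero at the start; "torque": the same for the moment, N m; "width": finger opening in m; "grip_force": force on a finger pad.
Only numpy, scipy, OpenCV 4.12 (cv2) and the standard library are available. Lean on these libraries where they do the work, as an engineer would, in place of code of your own. Each camera call takes 0.05 s, during which the arm holds its last target. There are 200 camera calls.

## Task

The rotor of the bench centrifuge has to come off for cleaning, and the nut that holds it has a left-hand thread. Take the ring spanner from the sloping tool rack, fit it right down over the rotor nut and swing it by its handle to slacken the nut by at least one flat (a sixth of a turn), without tightening it further. Then lay the spanner flat on the blue mat, ring and handle both on it, and leave the other spanner, the rotor lid and the tube rack where they are.

Things in the scene. Friction and masses are not known exactly. Their poses are not given: they have to be found in the camera images.
- spanner: Flat steel ring spanner, 300 g, 12 mm thick. Origin: centre of the ring, at the underside; z up through the ring, handle along -x. Ring 50 mm outside diameter; six-sided through hole 34 mm across flats, flats facing +x and -x and every 60 degrees on. At the start it lies in a rack slot, ring up, where only the ring can be taken (square to the slope, by its sides); lay it down to take the handle.
- spanner_end (a point): Centre of the handle's rounded end, at the underside, 170 mm along -x from the spanner's origin; axes as the spanner's. The handle is a straight bar 18 mm wide (y) and 12 mm thick, flush with the ring above and below, from the ring to 180 mm from the origin. The spanner balances about 72 mm from its origin.
- rack: Fixed blue tool rack, 172 mm wide. Origin: on the bench, middle of its low front edge. Its board rises along its own +x at 45 degrees, facing the robot. Slots 22 mm wide at y = +45 and -45 mm, between rails as high as the handles in them: the ring spanner in either one, an open-ended spanner in the other. Rails end 35 mm short of the ring's centre, which stands free 140 mm above the bench.
- open_spanner: Open-ended (fork-headed) spanner of the same length, in the other slot of the rack; not needed, leave it there. Origin under the centre of its fork head.
- nut_seat (a point): Centre of the top face of the rotor nut's flange (53 mm diameter), where the spanner's underside comes to rest, 186 mm above the bench; z up, turns with the nut. The dark hex above it is 32 mm across flats, 10 mm high, flats facing this point's +x and -x and every 60 degrees on; its chamfered crown narrows to 22 mm across flats 16 mm up, and a 14 mm stud ends 21 mm up.
- nut (a joint): Rotor nut on its left-hand thread: 0 as found (tight); grows as it turns clockwise seen from above, which loosens it (climbing 2 mm a turn); negative is tighter, to a dead stop at -0.3 rad. Stiff, about 0.8 N m all the way to 2.3 rad, and stays where it is left. One flat is 1.047 rad.
- centrifuge: Fixed white bench centrifuge, 210 mm wide, deck 160 mm above the bench. Origin on the bench; its -x is the front (panel 145 mm from the origin), +x the back, where the open lid stands 125 mm and more from the origin, 400 mm high. Rotor axis at x = +10 mm; the rotor (122 mm diameter, rim 174 mm high) is locked and does not turn. A 16 mm high lock block stands on the deck at x = 90 to 112 mm.
- mat: Blue mat, 260 mm (x) by 150 mm (y), 3 mm thick, fixed flat on the bench. Origin: centre of its underside.
- rotor_lid: The rotor's aluminium lid, 122 mm diameter with a black knob, 43 mm high, lying on the bench; leave alone. Origin: centre of its underside.
- micro_rack: Teal microtube rack, 105 x 230 mm, 55 mm high; leave alone. Origin: centre of its underside.

How it is judged:
On the way, in this order (a step that is already met when the one before it is completed fails the run):
1. the ring spanner is seated over the rotor nut (ring within 6 mm of the axis, underside within 6 mm of the flange) (horizontal distance between spanner and nut_seat below 0.006 m and z of spanner in the frame of nut_seat between -0.005 and 0.006 m and value of joint nut below 0.5 rad), for 0.2 s.
2. with the ring spanner still on it and the gripper at the handle, not at the ring (over 35 mm from its centre), the nut has been turned clockwise by one flat (more than 1.0 rad) (horizontal distance between spanner and nut_seat below 0.006 m and z of spanner in the frame of nut_seat between -0.005 and 0.006 m and horizontal distance between the grasp point and spanner above 0.035 m and value of joint nut above 1 rad), for 0.1 s.
At the end, for the whole second after the job is handed in: The nut stands slackened by more than 1.0 rad (one flat) clockwise, and the ring spanner lies flat (within 0.1 rad, either face up) and still on the blue mat, with its ring's centre and its handle end both within the mat's outline, and is let go (value of joint nut above 1 rad and x of spanner in the frame of mat between -0.13 and 0.13 m and y of spanner in the frame of mat between -0.075 and 0.075 m and x of spanner_end in the frame of mat between -0.13 and 0.13 m and y of spanner_end in the frame of mat between -0.075 and 0.075 m and (angle between spanner's own z axis and vertical below 0.1 rad or angle between spanner's own z axis and vertical above 3.04159 rad) and height (world z) of each of spanner, spanner_end below 0.025 m and linear speed of spanner below 0.02 m/s); the robot touches nothing.
It fails at once if the nut is tightened by more than 0.15 rad (value of joint nut below -0.15 rad).
It fails at once if the open-ended spanner, the rotor lid or the microtube rack is moved by more than 30 mm (distance of any of open_spanner, rotor_lid, micro_rack from where it was at the start of the episode above 0.03 m).
It also fails if it takes over 69 s, if anything falls off the work surface, if the arm or the gripper's body presses on something with over 40 N, if the wrist force passes 120 N, or if a joint passes its speed limit or range.

## Working session

There is one attempt and no reset: what is moved stays moved. The work goes in short steps, Python scripts to look and compute and a tool call to move; the robot and the scene stay as the last step left them, time stands still between calls to the robot, and variables do not carry over. Pictures are saved under pics/ and viewed, at most 10 in all, crops included, and the job is handed in when it is done.

Besides the shell and the picture viewer there is one more tool, called after "Emit:" as name(argument=value, ...), one argument or row to a line, values as JSON. move_arm: Moves the arm, as the interface text tells. Its arguments: {"type":"object","properties":{"steps":{"type":"array","items":{"type":"object","properties":{"dx":{"type":"number"},"dy":{"type":"number"},"dz":{"type":"number"},"spin":{"type":"number"}}}},"claw":{"type":"number"},"squeeze":{"type":"number"}},"required":["steps"]}

```bash
ls; mkdir -p pics
python3 - <<'E'
from bench import telemetry, imaging, job, r
import cv2, numpy as np
print(r.tips_ahead, telemetry.read_state())
ims=[]
for n in ("scene","side"):
    c=imaging.camera(n); np.savez(f"pics/{n}0.npz",**c)
    print(n,c["camera_matrix"].tolist(),c["R"].tolist(),c["t"].tolist(), (-c["R"].T@c["t"]).tolist())
    cv2.imwrite(f"pics/{n}0.png",cv2.resize(c["img"][:,:,::-1],(800,600),interpolation=cv2.INTER_CUBIC))
E
```

```text
pics
0.1822 {'time': 0.0, 'joint_positions': array([-1.32160243,  0.33286763, -0.06472515,  1.46096247,  0.02160001,
        1.3499158 , -0.08847201]), 'joint_vel': array([-0.00072295, -0.00176015, -0.00034871,  0.00086713, -0.00163062,
        0.00175535, -0.00040177]), 'joint_torque': array([-1.69835497e-03, -6.23242307e+01,  2.36539106e-02, -3.89896131e+01,
       -6.14504912e-02,  3.98410053e-02,  1.80387410e-04]), 'ee_pos': array([0.16773177, 0.60192827, 0.40394637]), 'eef_rot': array([ 1.35442741e-01,  9.90784907e-01, -7.25552065e-04, -6.83501869e-05]), 'ft_force': array([ 0.0177962 , -0.1674162 , -0.44302675]), 'torque': array([-0.00338074,  0.02992181,  0.00056264]), 'grip_force': 0.0, 'width': 0.0868128447489301}
scene [[393.7049308927492, 0.0, 249.52009427432648], [0.0, 393.7049308927492, 199.86304953889152], [0.0, 0.0, 1.0]] [[0.5110835371010803, 0.8595155122147387, -0.0051674332588240385], [0.6713933798775494, -0.40296203060810304, -0.6219747031389581], [-0.536679184952099, 0.31441165078671945, -0.7830202847236598]] [-0.22912079674071864, -0.3305495356951918, 1.592933307573619] [1.1939227864006747, -0.43710282397802297, 1.0405216762799927]
side [[431.2719330914034, 0.0, 261.072652932739], [0.0, 431.2719330914034, 194.1381710591836], [0.0, 0.0, 1.0]] [[0.7940850490852461, -0.6078025790968619, -0.002227029969490164], [-0.4635807211146642, -0.6032835187386056, -0.6489544753133106], [0.3930926733355504, 0.5163574545424605, -0.7608239805029416]] [-0.5128350176292629, 0.31136579134318787, 0.9255049619955613] [0.1877685785319272, -0.6017519824923465, 0.9050664939586546]
```

View pics/scene0.png

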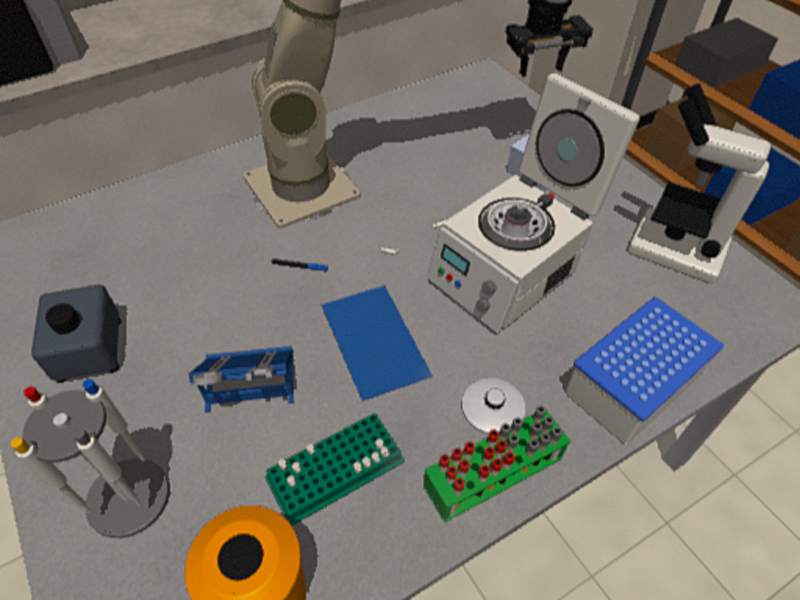

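View pics/side0.png

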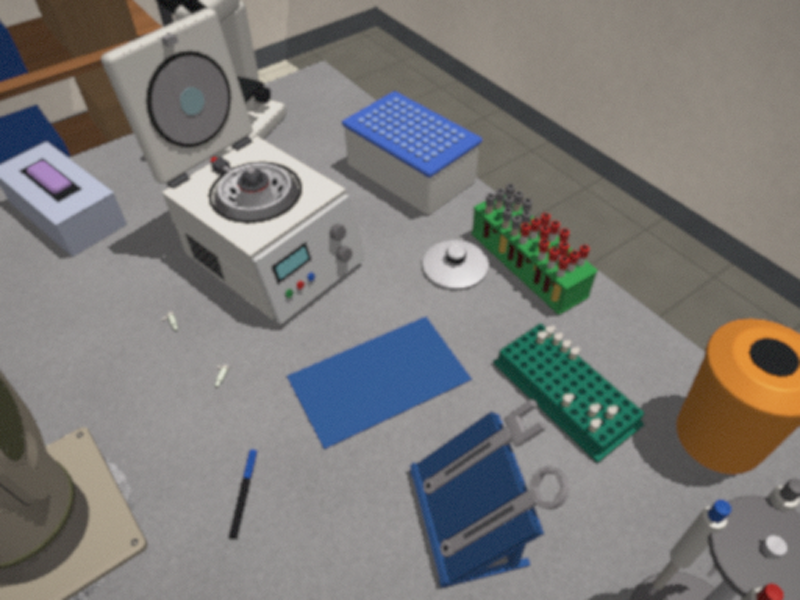

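The scene view shows the rack around (245,375), ring at about (207,378), the mat around (375,340) and the nut at about (518,210). The side view shows the ring at (549,487), its handle end at (448,548), the fork at (525,425) and the stud at (252,172).

```bash
cat > h.py <<'E'
import numpy as np, cv2
from scipy.optimize import least_squares
def cast(c,uv,z,s=1.0):
    K,R,t=c["camera_matrix"],c["R"],c["t"]
    d=R.T@np.linalg.inv(K)@np.array([uv[0]*s,uv[1]*s,1.]); o=-R.T@t
    return o+d*(z-o[2])/d[2]
def ray_f(c,uv):
    K=c["camera_matrix"]; v=np.array([uv[0]-K[0,2],uv[1]-K[1,2]]); r=np.hypot(*v); th=r/K[0,0]
    d=np.r_[v/max(r,1e-9)*np.sin(th),np.cos(th)]; return -c["R"].T@c["t"], c["R"].T@d
def cast_f(c,uv,z):
    o,d=ray_f(c,uv); return o+d*(z-o[2])/d[2]
def tri(c1,u1,c2,u2,s=.64):
    P=[c["camera_matrix"]@np.c_[c["R"],c["t"]] for c in(c1,c2)]
    X=cv2.triangulatePoints(P[0],P[1],np.array(u1)*s,np.array(u2)*s)[:,0]; return X[:3]/X[3]
E
python3 - <<'E'
from h import *
np.set_printoptions(precision=4,suppress=True)
S=dict(np.load("pics/scene0.npz"));D=dict(np.load("pics/side0.npz"))
print("ring",cast(D,(549,487),.14,.64),"tri",tri(S,(207,378),D,(549,487)))
print("end",cast(D,(448,548),.025,.64))
print("stud top",cast(D,(252,170),.207,.64),cast(S,(518,207),.207,.64))
for n,c in(("S",S),("D",D)):
    hsv=cv2.cvtColor(c["img"],cv2.COLOR_RGB2HSV); m=cv2.inRange(hsv,(100,150,60),(115,255,255))
    n_,l,st,ce=cv2.connectedComponentsWithStats(m)
    for i in np.argsort(-st[1:,4])[:4]+1:
        cs,_=cv2.findContours((l==i).astype(np.uint8),0,2); b=cv2.approxPolyDP(cs[0],6,True)[:,0]
        print(n,st[i,4],ce[i]/.64)
        if st[i,4]>1000:
            P=np.array([cast(c,p,.003)[:2] for p in b]); print(P.tolist())
# centrifuge deck corners (side view)
for p in((165,195),(278,262),(345,190)): print("deck D",cast(D,p,.16,.64))
for p in((437,228),(505,285),(590,228)): print("deck S",cast(S,p,.16,.64))
E
```

```text
ring [ 0.5409 -0.4185  0.14  ] tri [ 0.54   -0.4196  0.142 ]
end [ 0.428  -0.3711  0.025 ]
stud top [0.5204 0.2559 0.207 ] [0.5234 0.2547 0.207 ]
S 2880 [374.6506 342.296 ]
[[0.4102075378461316, 0.004347148738348516], [0.39239109200920397, -0.1386078626345863], [0.6388459273272862, -0.17503235300310005], [0.6607344885577354, -0.034038032598379286]]
S 2708 [647.0827 358.689 ]
[[0.7493396440459702, 0.49873199122075945], [0.7835542106496018, 0.2363579653355667], [0.9473650288434812, 0.2543972432991402], [0.9092056614556797, 0.5212005566977651]]
S 1057 [246.6887 375.6563]
[[0.4593391777982627, -0.24441310602855926], [0.38838708297292457, -0.4006111244252159], [0.4296244817236423, -0.4482672436795523], [0.39951534608095296, -0.3745326827549341], [0.41830137257495237, -0.3581887735028758], [0.4338929549673476, -0.391041889931459], [0.4673938839479225, -0.37103539036610617], [0.4463725210755217, -0.27366455543851353], [0.5333899925346923, -0.28910503898207435], [0.4479852857651436, -0.4386943918090773], [0.5044211922261747, -0.44645983362683506], [0.5735154732220397, -0.29765978458609954]]

[... 657 characters left out ...]
3686953491, -0.423279756969346], [0.5540173876362331, -0.39495117146973135], [0.4310237932999303, -0.37958806626833164], [0.4184525029145112, -0.3621008400809259], [0.43821385233689375, -0.3478567630772936], [0.5729886692241679, -0.3657907112990695], [0.5973653939845991, -0.30027059526428235], [0.5034645496923504, -0.3034633405535505], [0.4550147615099253, -0.27827759393567103], [0.4767174906425931, -0.26160641306607507], [0.6095494395752594, -0.2696899782367443]]
D 785 [ 24.1998 132.1298]
D 718 [412.2149 143.0471]
deck D [0.3939 0.3442 0.16  ]
deck D [0.4653 0.0916 0.16  ]
deck D [0.6417 0.1698 0.16  ]
deck S [0.4505 0.1121 0.16  ]
deck S [0.6459 0.137  0.16  ]
deck S [0.6118 0.3802 0.16  ]
```

Emit:
move_arm(
  steps=[
    {"dx":-2.9,"dy":-3.3,"spin":0.147},
    {"dx":-2.9,"dy":-3.3},
    {"dx":-2.9,"dy":-3.3},
    {"dx":-2.9,"dy":-3.3},
    {"dx":-2.9,"dy":-3.3},
    {"dx":-2.9,"dy":-3.3},
    {"dx":-4.0,"dy":-2.1},
    {"dx":-4.0,"dy":-2.1},
    {"dx":-4.0,"dy":-2.1},
    {"dx":-4.0,"dy":-2.1},
    {"dx":-4.0,"dy":-2.1},
    {"dx":-4.0,"dy":-2.1},
  ],
  claw=6.5,
)

```text
$.steps[0]: bad value
```

Emit:
move_arm(
  steps=[
    {"dx":-3.4,"dy":-3.7},
    {"dx":-2.6,"dy":-3.9},
    {"dx":-2.6,"dy":-3.9},
    {"dx":-2.6,"dy":-3.9},
    {"dx":-2.6,"dy":-3.9},
    {"dx":-2.6,"dy":-3.9},
    {"dx":-2.6,"dy":-3.9},
    {"dx":-2.6,"dy":-3.9},
    {"dx":-2.6,"dy":-3.9},
    {"dx":-2.6,"dy":-3.9},
    {"dx":-2.6,"dy":-3.9},
    {},
  ],
)

```text
$.steps[0]: bad value
```

```bash
cat > snap.py <<'E'
import sys; from bench import telemetry, imaging; from h import *
np.set_printoptions(precision=4,suppress=True)
def state():
    s=telemetry.read_state(); q=s["eef_rot"]; ya=np.degrees(2*np.arctan2(q[1],q[0]))-90
    print("t",s["time"],"pos",s["ee_pos"],"yaw_y",ya,"q",q,"F",s["ft_force"],"w",s["width"],"g",s["grip_force"],"j",s["joint_positions"]); return s,ya
def delta(s,ya,target):
    d=np.array(target)-s["ee_pos"]; a=np.radians(ya); x=np.array([-np.sin(a),np.cos(a)]);y=np.array([np.cos(a),np.sin(a)])
    # tool z down: x = y_hat rotated +90deg (x cross y = -z)
    return np.array([d[:2]@x,d[:2]@y,-d[2]])*100
def snap(name,out):
    c=imaging.camera(name); np.savez(f"pics/{out}.npz",**c)
    cv2.imwrite(f"pics/{out}.png",cv2.resize(c["img"][:,:,::-1],(800,600),interpolation=cv2.INTER_CUBIC)); return c
if __name__=="__main__":
    s,ya=state(); c=snap(sys.argv[1],sys.argv[2]); print(c["camera_matrix"].tolist(),c["R"],-c["R"].T@c["t"])
E
python3 snap.py wrist w1
```

```text
t 0.1 pos [0.1677 0.602  0.404 ] yaw_y 74.42905478304365 q [ 0.1355  0.9908 -0.0006 -0.0001] F [-0.9242 -0.4665  0.1874] w 0.08706119577251321 g 0.0 j [-1.3216  0.3328 -0.0647  1.4608  0.0216  1.3499 -0.0885]
[[297.3186396354542, 0.0, 258.71400074528384], [0.0, 297.3186396354542, 190.05743097378982], [0.0, 0.0, 1.0]] [[ 0.2684  0.9633 -0.0023]
 [ 0.9244 -0.2569  0.2821]
 [ 0.2712 -0.0778 -0.9594]] [0.091  0.6222 0.3854]
```

View pics/w1.png

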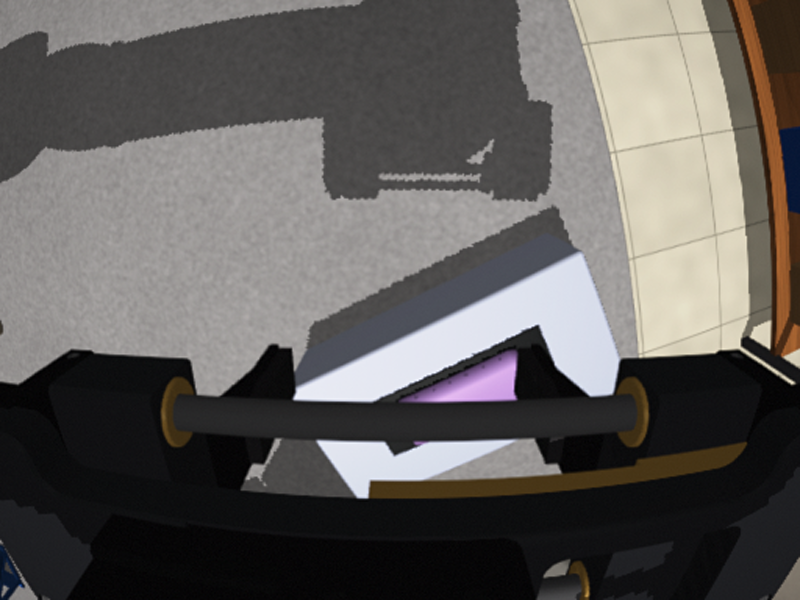

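The wrist picture shows the fingers at (270,400) and (530,400), with the open bench on the tool's +x side at the top. The move was refused, so I'm including all four keys in every row.

Emit:
move_arm(
  steps=[
    {"dx":-2.9,"dy":-3.3,"dz":0,"spin":0.147},
    {"dx":-2.9,"dy":-3.3,"dz":0,"spin":0},
    {"dx":-2.9,"dy":-3.3,"dz":0,"spin":0},
    {"dx":-2.9,"dy":-3.3,"dz":0,"spin":0},
    {"dx":-2.9,"dy":-3.3,"dz":0,"spin":0},
    {"dx":-2.9,"dy":-3.3,"dz":0,"spin":0},
    {"dx":-4.0,"dy":-2.1,"dz":0,"spin":0},
    {"dx":-4.0,"dy":-2.1,"dz":0,"spin":0},
    {"dx":-4.0,"dy":-2.1,"dz":0,"spin":0},
    {"dx":-4.0,"dy":-2.1,"dz":0,"spin":0},
    {"dx":-4.0,"dy":-2.1,"dz":0,"spin":0},
    {"dx":-4.0,"dy":-2.1,"dz":0,"spin":0},
  ],
  claw=6.5,
)

```text
time: 1.35
ee_pos: [0.4209, 0.1383, 0.4048]
eef_rot: [0.208, 0.978, 0.0, 0.0]
ft_force: [1.2, 1.5, 0.6]
width: 0.0652
grip_force: 0.0
```

Emit:
move_arm(
  steps=[
    {"dx":-2.8,"dy":-4.0,"dz":0,"spin":0},
    {"dx":-2.8,"dy":-4.0,"dz":0,"spin":0},
    {"dx":-2.8,"dy":-4.0,"dz":0,"spin":0},
    {"dx":-2.8,"dy":-4.0,"dz":0,"spin":0},
    {"dx":-2.8,"dy":-4.0,"dz":0,"spin":0},
    {"dx":-2.8,"dy":-4.0,"dz":0,"spin":0},
    {"dx":-2.8,"dy":-4.0,"dz":0,"spin":0},
    {"dx":-2.8,"dy":-4.0,"dz":0,"spin":0},
    {"dx":-2.8,"dy":-4.0,"dz":0,"spin":0},
    {"dx":-2.8,"dy":-4.0,"dz":0,"spin":0},
    {"dx":-2.8,"dy":-4.0,"dz":0,"spin":0},
    {"dx":0,"dy":0,"dz":0,"spin":0},
  ],
)

```text
time: 2.55
ee_pos: [0.5201, -0.3939, 0.4027]
eef_rot: [0.212, 0.977, -0.002, -0.002]
ft_force: [-0.7, 0.6, -0.7]
width: 0.0649
grip_force: 0.0
```

```bash
python3 snap.py wrist w2
```

```text
t 2.55 pos [ 0.5201 -0.3939  0.4027] yaw_y 65.48795468206887 q [ 0.2123  0.9772 -0.0021 -0.002 ] F [-0.6615  0.5901 -0.653 ] w 0.06494847050913198 g 0.0 j [-0.0478  0.5179  0.9058  1.4217 -0.4006  1.3976  2.0051]
[[297.3186396354542, 0.0, 258.71400074528384], [0.0, 297.3186396354542, 190.05743097378982], [0.0, 0.0, 1.0]] [[ 0.4148  0.9099 -0.0061]
 [ 0.8744 -0.3968  0.2793]
 [ 0.2517 -0.1212 -0.9602]] [ 0.4474 -0.3624  0.3843]
```

View pics/w2.png

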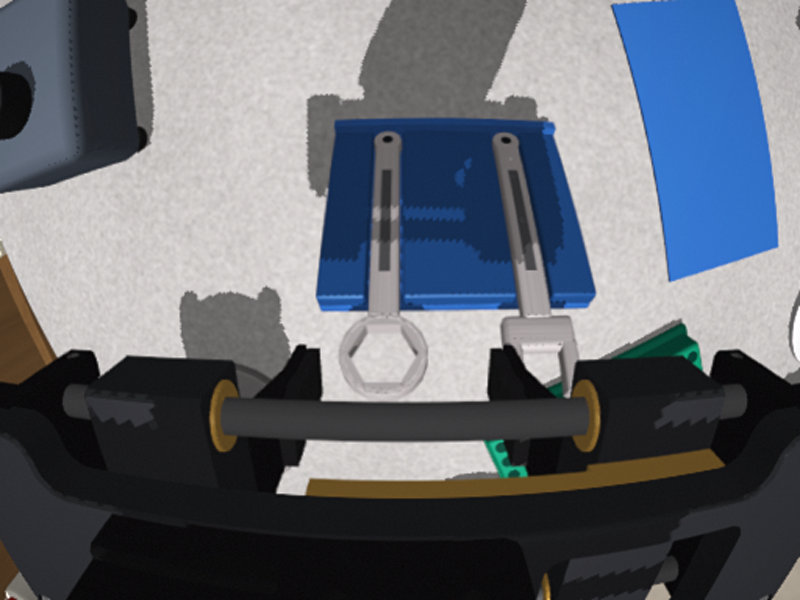

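The wrist view shows the ring centred at (384,356), its handle end at (388,140), and the fork at (540,345). The fingers at (300,400) and (500,400) still have to shift left.

Run:
```python
from snap import *
c=dict(np.load("pics/w2.npz")); s,ya=state(); f=lambda p,z: cast_f(c,(p[0]*.64,p[1]*.64),z)
ring=f((384,356),.145); end=f((388,140),.032); print(ring,end,np.degrees(np.arctan2(*(ring-end)[1::-1])))
tgt=ring.copy(); tgt[2]=.145+.164
print(delta(s,ya,tgt))
print("rack front corners",f((337,122),.01),f((553,126),.01))
```

```text
t 2.6 pos [ 0.521  -0.391   0.4032] yaw_y 65.63943748105493 q [ 0.211   0.9775 -0.0012 -0.0016] F [-0.8844  1.1405  0.2533] w 0.06456550613220673 g 0.0 j [-0.0527  0.5143  0.9047  1.424  -0.3997  1.3977  2.0027]
[ 0.5369 -0.4172  0.145 ] [ 0.4239 -0.3673  0.032 ] -23.835837753026876
[-2.5211 -1.7338  9.4212]
rack front corners [ 0.3914 -0.3982  0.01  ] [ 0.4635 -0.2388  0.01  ]
```

Emit:
move_arm(
  steps=[
    {"dx":-1.3,"dy":-0.9,"dz":0,"spin":0},
    {"dx":-1.3,"dy":-0.9,"dz":0,"spin":0},
    {"dx":0,"dy":0,"dz":2.5,"spin":0},
    {"dx":0,"dy":0,"dz":2.5,"spin":0},
    {"dx":0,"dy":0,"dz":2.0,"spin":0},
    {"dx":0,"dy":0,"dz":1.2,"spin":0},
    {"dx":0,"dy":0,"dz":1.2,"spin":0},
    {"dx":0,"dy":0,"dz":0,"spin":0},
  ],
  claw=6.8,
)

```text
time: 3.4
ee_pos: [0.5393, -0.4133, 0.3096]
eef_rot: [0.207, 0.978, 0.001, -0.001]
ft_force: [0.7, 0.6, 0.9]
width: 0.0678
grip_force: 0.0
```

Emit:
move_arm(
  steps=[
    {"dx":0,"dy":0,"dz":0,"spin":0},
    {"dx":0,"dy":0,"dz":0,"spin":0},
    {"dx":0,"dy":0,"dz":0,"spin":0},
    {"dx":0,"dy":0,"dz":0,"spin":0},
    {"dx":0,"dy":0,"dz":0,"spin":0},
    {"dx":0,"dy":0,"dz":0,"spin":0},
  ],
  claw=3,
  squeeze=50,
)

```text
time: 4.0
ee_pos: [0.5391, -0.4147, 0.3116]
eef_rot: [0.208, 0.978, -0.0, 0.001]
ft_force: [-1.1, -2.0, 5.4]
width: 0.0486
grip_force: 50.0
```

```bash
python3 snap.py side s1 | head -1
```

```text
t 4.0 pos [ 0.5391 -0.4147  0.3116] yaw_y 65.98888964423898 q [ 0.208   0.9781 -0.0005  0.0007] F [-1.1432 -2.014   5.3845] w 0.04859547726985648 g 50.00156368847058 j [ 0.0259  0.6423  0.8415  1.4494 -0.4873  1.2652  2.0655]
```

Emit:
move_arm(
  steps=[
    {"dx":0,"dy":0,"dz":-0.5,"spin":0},
    {"dx":0,"dy":0,"dz":-0.8,"spin":0},
    {"dx":0,"dy":0,"dz":-1.2,"spin":0},
    {"dx":0,"dy":0,"dz":-1.5,"spin":0},
    {"dx":0,"dy":0,"dz":-1.5,"spin":0},
    {"dx":0,"dy":0,"dz":-1.5,"spin":0},
    {"dx":0,"dy":0,"dz":-1.5,"spin":0},
    {"dx":0,"dy":0,"dz":-1.5,"spin":0},
    {"dx":0,"dy":0,"dz":0,"spin":0},
    {"dx":0,"dy":0,"dz":0,"spin":0},
  ],
  squeeze=60,
)

```text
time: 5.05
ee_pos: [0.5391, -0.4142, 0.4107]
eef_rot: [0.208, 0.978, 0.0, 0.0]
ft_force: [0.3, 0.2, -2.7]
width: 0.049
grip_force: 60.0
```

```bash
python3 snap.py side s2|head -1
```

```text
t 5.05 pos [ 0.5391 -0.4142  0.4107] yaw_y 66.00615966116789 q [0.2079 0.9782 0.0001 0.0001] F [ 0.3064  0.2347 -2.7361] w 0.04896263050172718 g 59.99934693694462 j [ 0.0177  0.5759  0.8846  1.3249 -0.4392  1.4398  2.0282]
```

View pics/s2.png

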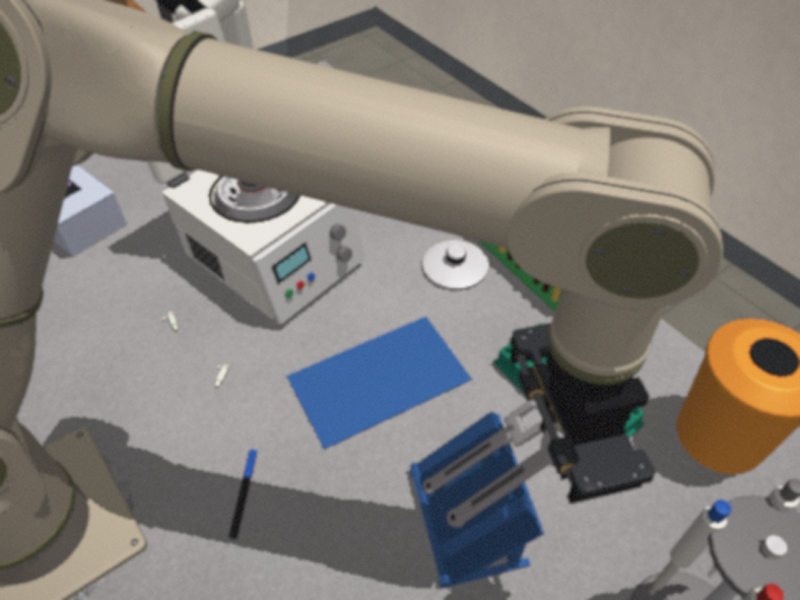

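The side view shows the spanner held by its ring at the gripper, still sloping, with the handle end at (458,520); the fork spanner is undisturbed in its slot.

Emit:
move_arm(
  steps=[
    {"dx":0,"dy":2.0,"dz":-1.5,"spin":0},
    {"dx":1.0,"dy":4.2,"dz":0,"spin":0},
    {"dx":1.0,"dy":4.2,"dz":0,"spin":0},
    {"dx":1.0,"dy":4.2,"dz":0,"spin":0},
    {"dx":1.0,"dy":4.2,"dz":0,"spin":0},
    {"dx":1.0,"dy":4.2,"dz":0,"spin":0},
    {"dx":1.0,"dy":4.2,"dz":0,"spin":0},
    {"dx":1.2,"dy":4.2,"dz":0,"spin":0},
    {"dx":0,"dy":0,"dz":0,"spin":-0.135},
    {"dx":0,"dy":0,"dz":0,"spin":-0.135},
    {"dx":0,"dy":0,"dz":0,"spin":0},
  ],
)

```text
time: 6.2
ee_pos: [0.6009, -0.0977, 0.425]
eef_rot: [0.073, 0.997, 0.0, -0.001]
ft_force: [-0.5, 0.1, -2.4]
width: 0.0491
grip_force: 60.0
```

Run:
```python
from snap import *
D=dict(np.load("pics/s2.npz"))
for z in(.08,.11,.13,.15): print(cast(D,(458,520),z,.64))
s,ya=state(); c=snap("side","s3"); print(delta(s,ya,[.601,-.098,.25]))
```

```text
[ 0.4456 -0.3659  0.08  ]
[ 0.4363 -0.3744  0.11  ]
[ 0.43   -0.3802  0.13  ]
[ 0.4238 -0.3859  0.15  ]
t 6.2 pos [ 0.6009 -0.0977  0.425 ] yaw_y 81.63488206319161 q [ 0.0729  0.9973  0.     -0.0006] F [-0.545   0.1246 -2.3623] w 0.04909134273563784 g 59.9974846207978 j [-0.5623  0.3627  0.8437  1.5136 -0.2728  1.3889  1.7235]
[-0.0147 -0.0294 17.4997]
```

View pics/s3.png

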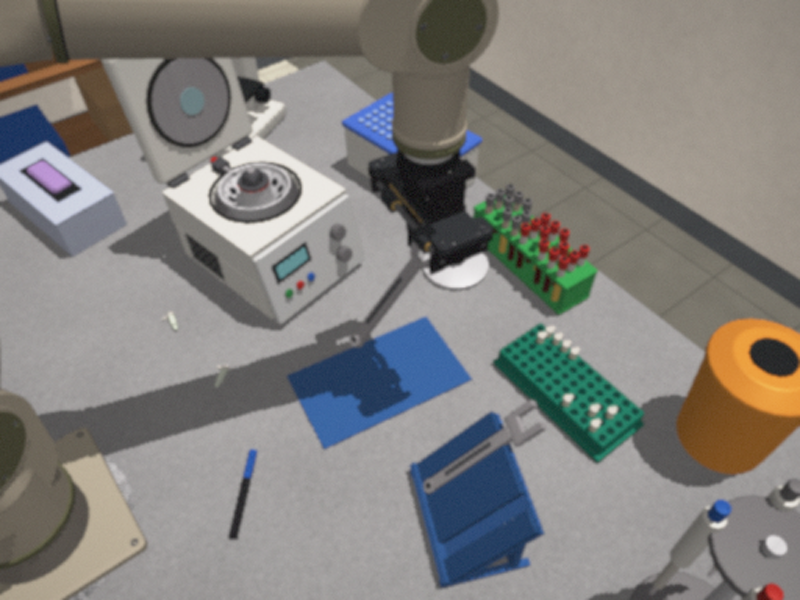

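The side view shows the spanner held over the mat, handle sloping down to (365,325), and the other objects untouched.

Emit:
move_arm(
  steps=[
    {"dx":0,"dy":0,"dz":3.5,"spin":0},
    {"dx":0,"dy":0,"dz":3.5,"spin":0},
    {"dx":0,"dy":0,"dz":3.5,"spin":0},
    {"dx":-0.3,"dy":0,"dz":1.2,"spin":0},
    {"dx":-0.3,"dy":0,"dz":1.2,"spin":0},
    {"dx":-0.3,"dy":0,"dz":1.2,"spin":0},
    {"dx":-0.3,"dy":0,"dz":1.2,"spin":0},
    {"dx":-0.2,"dy":0,"dz":1.2,"spin":0},
  ],
)

```text
time: 7.05
ee_pos: [0.6157, -0.1002, 0.2609]
eef_rot: [0.074, 0.997, 0.0, 0.001]
ft_force: [2.5, -1.5, 2.0]
width: 0.0488
grip_force: 60.0
```

Emit:
move_arm(
  steps=[
    {"dx":-0.2,"dy":0,"dz":1.2,"spin":0},
    {"dx":-0.1,"dy":0,"dz":1.2,"spin":0},
    {"dx":-0.1,"dy":0,"dz":1.2,"spin":0},
  ],
)

```text
time: 7.35
ee_pos: [0.6187, -0.1007, 0.2235]
eef_rot: [0.074, 0.997, 0.0, -0.0]
ft_force: [2.4, 0.2, 1.8]
width: 0.0485
grip_force: 60.0
```

Emit:
move_arm(
  steps=[
    {"dx":0,"dy":0,"dz":1.2,"spin":0},
    {"dx":0,"dy":0,"dz":1.2,"spin":0},
    {"dx":0,"dy":0,"dz":0.9,"spin":0},
    {"dx":0,"dy":0,"dz":0,"spin":0},
  ],
)

```text
time: 7.75
ee_pos: [0.6181, -0.1005, 0.19]
eef_rot: [0.074, 0.997, 0.0, -0.001]
ft_force: [-1.6, 0.1, 0.6]
width: 0.0487
grip_force: 60.0
```

Emit:
move_arm(
  steps=[
    {"dx":0,"dy":0,"dz":0,"spin":0},
    {"dx":0,"dy":0,"dz":0,"spin":0},
    {"dx":0,"dy":0,"dz":0,"spin":0},
    {"dx":0,"dy":0,"dz":-3,"spin":0},
    {"dx":0,"dy":0,"dz":-4,"spin":0},
    {"dx":1.5,"dy":0,"dz":-4,"spin":0},
    {"dx":2.5,"dy":0,"dz":-4,"spin":0},
    {"dx":2.5,"dy":0,"dz":-4,"spin":0},
    {"dx":2.5,"dy":0,"dz":0,"spin":0},
    {"dx":0,"dy":0,"dz":0,"spin":0},
  ],
  claw=7.5,
)

```text
time: 8.75
ee_pos: [0.528, -0.088, 0.3832]
eef_rot: [0.075, 0.997, 0.002, 0.001]
ft_force: [0.9, 0.4, -0.0]
width: 0.0752
grip_force: 0.0
```

Run:
```python
from snap import *
s,ya=state(); c=snap("wrist","w3"); snap("side","s4")
```

```text
t 8.75 pos [ 0.528  -0.088   0.3832] yaw_y 81.4401159719068 q [0.0746 0.9972 0.0017 0.001 ] F [ 0.9333  0.3759 -0.0239] w 0.0751727415771586 g 0.0 j [-0.703   0.1827  0.8845  1.7681 -0.1521  1.2587  1.6415]
```

View pics/w3.png

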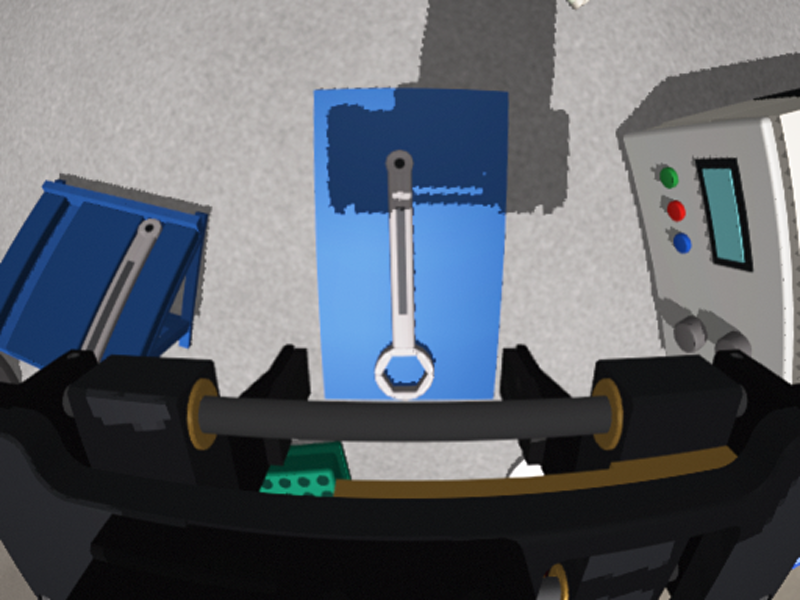

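The spanner lies flat on the mat, its ring at (404,372) and handle-end hole at (400,162). Next I take a close look at the nut with the empty gripper.

Emit:
move_arm(
  steps=[
    {"dx":-0.4,"dy":4.2,"dz":-2,"spin":0},
    {"dx":-0.4,"dy":4.2,"dz":-2,"spin":0},
    {"dx":-0.4,"dy":4.2,"dz":-1.5,"spin":0},
    {"dx":-0.4,"dy":4.2,"dz":-1,"spin":0},
    {"dx":-0.4,"dy":4.2,"dz":0,"spin":0},
    {"dx":-0.4,"dy":4.2,"dz":0,"spin":0},
    {"dx":-0.4,"dy":4.2,"dz":0,"spin":0},
    {"dx":-0.4,"dy":4.2,"dz":0,"spin":0},
    {"dx":0,"dy":0,"dz":0,"spin":0},
    {"dx":0,"dy":0,"dz":0,"spin":0},
  ],
)

```text
time: 9.85
ee_pos: [0.6119, 0.2416, 0.445]
eef_rot: [0.073, 0.997, -0.001, -0.001]
ft_force: [0.4, -0.7, -0.2]
width: 0.0752
grip_force: 0.0
```

Run:
```python
from snap import *
c=dict(np.load("pics/w3.npz")); f=lambda p,z: cast_f(c,(p[0]*.64,p[1]*.64),z)
r,e=f((404,372),.015),f((400,162),.015); print("ring",r,"end",e,np.linalg.norm(r-e),"phi",np.degrees(np.arctan2(*(e-r)[1::-1])))
s,ya=state(); c=imaging.camera("wrist"); np.savez("pics/w4.npz",**c)
K,R,t=c["camera_matrix"],c["R"],c["t"]
X=R@np.array([.522,.255,.2])+t; th=np.arctan2(np.hypot(X[0],X[1]),X[2]); u=K[:2,2]+K[0,0]*th*X[:2]/np.hypot(X[0],X[1]); print("nut px",u)
u=u.astype(int); x0,y0=max(u[0]-60,0),max(u[1]-45,0); print(x0,y0)
cv2.imwrite("pics/w4c.png",cv2.resize(c["img"][y0:y0+90,x0:x0+120,::-1],None,fx=6.6,fy=6.6,interpolation=cv2.INTER_CUBIC))
```

```text
ring [ 0.6159 -0.1012  0.015 ] end [ 0.448  -0.0789  0.015 ] 0.16944418691216373 phi 172.4373899535006
t 9.85 pos [0.6119 0.2416 0.445 ] yaw_y 81.580672071089 q [ 0.0734  0.9973 -0.0011 -0.0006] F [ 0.3682 -0.7406 -0.1846] w 0.07519796726880779 g 0.0 j [-0.9434  0.4541  0.7193  1.333  -0.2932  1.4634  1.1802]
nut px [260.9876  90.519 ]
200 45
```

View pics/w4c.png

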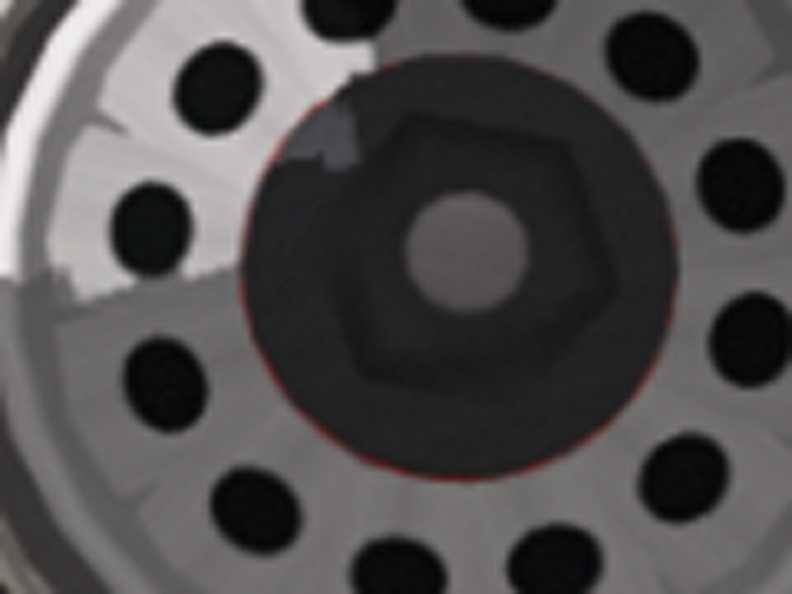

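The crop shows the flange disc around (460,268), the stud at (466,252), and hex corners at (410,113), (572,142), (617,286), (505,400), (365,375) and (330,235).

Run:
```python
from snap import *
c=dict(np.load("pics/w4.npz")); f=lambda p,z: cast_f(c,(200+p[0]/6.6,45+p[1]/6.6),z)
print("flange",f((460,268),.186),"stud",f((466,252),.207))
P=np.array([f(p,.196) for p in((410,113),(572,142),(617,286),(505,400),(365,375),(330,235))]); m=P.mean(0); print(m)
d=P-m; a=np.degrees(np.arctan2(d[:,1],d[:,0])); print(np.hypot(d[:,0],d[:,1]),a)
b=np.degrees(np.angle(np.exp(6j*np.radians(a)).mean()))/6; print("corner angle mod60",b,"flat dirs",[(b+30+60*k+180)%360-180 for k in range(6)])
s,ya=state()
# grasp target on handle 85 mm from ring
r=np.array([.6159,-.1012]);e=np.array([.448,-.0789]);g=r+(e-r)/np.linalg.norm(e-r)*.085
print("g",g,delta(s,ya,[*g,.30]))
```

```text
flange [0.5183 0.2626 0.186 ] stud [0.5179 0.2626 0.207 ]
[0.5178 0.2631 0.196 ]
[0.0183 0.0185 0.0177 0.0173 0.0182 0.016 ] [-167.483   130.4918   71.6127    6.5843  -48.6592 -107.887 ]
corner angle mod60 10.796713761829432 flat dirs [np.float64(40.79671376182944), np.float64(100.79671376182944), np.float64(160.79671376182944), np.float64(-139.20328623817056), np.float64(-79.20328623817056), np.float64(-19.203286238170563)]
t 9.9 pos [0.6119 0.2399 0.4457] yaw_y 81.44698102220545 q [ 0.0746  0.9972 -0.0009 -0.0003] F [ 0.3893 -0.5952 -0.0814] w 0.07470144239054896 g 0.0 j [-0.9427  0.4523  0.7207  1.3341 -0.2928  1.4634  1.1801]
g [ 0.5316 -0.09  ] [  3.0334 -33.8164  14.5687]
```

Emit:
move_arm(
  steps=[
    {"dx":0.4,"dy":-4.2,"dz":0,"spin":0},
    {"dx":0.4,"dy":-4.2,"dz":0,"spin":0},
    {"dx":0.4,"dy":-4.2,"dz":0,"spin":0},
    {"dx":0.4,"dy":-4.2,"dz":0,"spin":0},
    {"dx":0.4,"dy":-4.2,"dz":0,"spin":0},
    {"dx":0.4,"dy":-4.2,"dz":0,"spin":0},
    {"dx":0.3,"dy":-4.2,"dz":0,"spin":0},
    {"dx":0.3,"dy":-4.2,"dz":0,"spin":0},
    {"dx":0,"dy":0,"dz":1,"spin":0.1488},
    {"dx":0,"dy":0,"dz":1,"spin":0.1488},
    {"dx":0,"dy":0,"dz":1,"spin":0.1488},
    {"dx":0,"dy":0,"dz":1,"spin":0.1488},
  ],
  claw=5,
)

```text
time: 11.1
ee_pos: [0.5312, -0.0894, 0.4064]
eef_rot: [0.368, 0.93, 0.0, 0.0]
ft_force: [-0.0, -0.7, 0.0]
width: 0.0497
grip_force: 0.0
```

Emit:
move_arm(
  steps=[
    {"dx":0,"dy":0,"dz":1,"spin":0.1488},
    {"dx":0,"dy":0,"dz":1,"spin":0.1488},
    {"dx":0,"dy":0,"dz":1,"spin":0.1488},
    {"dx":0,"dy":0,"dz":1,"spin":0.1488},
    {"dx":0,"dy":0,"dz":1,"spin":0.1488},
    {"dx":0,"dy":0,"dz":1,"spin":0.1488},
    {"dx":0,"dy":0,"dz":1,"spin":0.1488},
    {"dx":0,"dy":0,"dz":1,"spin":0.1488},
    {"dx":0,"dy":0,"dz":1,"spin":0.1488},
    {"dx":0,"dy":0,"dz":1,"spin":0.1488},
    {"dx":0,"dy":0,"dz":0,"spin":0.1488},
    {"dx":0,"dy":0,"dz":0,"spin":0.1488},
  ],
)

```text
time: 12.3
ee_pos: [0.5312, -0.0891, 0.3067]
eef_rot: [0.955, 0.297, 0.0, -0.0]
ft_force: [0.0, 0.2, 0.3]
width: 0.0503
grip_force: 0.0
```

Emit:
move_arm(
  steps=[
    {"dx":0,"dy":0,"dz":0,"spin":0.1488},
    {"dx":0,"dy":0,"dz":0,"spin":0.1488},
    {"dx":0,"dy":0,"dz":0,"spin":0.1488},
    {"dx":0,"dy":0,"dz":0,"spin":0.1488},
    {"dx":0,"dy":0,"dz":0,"spin":0.1488},
    {"dx":0,"dy":0,"dz":0,"spin":0},
    {"dx":0,"dy":0,"dz":0,"spin":0},
  ],
)

```text
time: 13.0
ee_pos: [0.5315, -0.0885, 0.3068]
eef_rot: [0.998, -0.064, 0.0, -0.0]
ft_force: [-0.1, 0.1, -0.2]
width: 0.0496
grip_force: 0.0
```

Run:
```python
from snap import *
s,ya=state(); c=imaging.camera("wrist"); np.savez("pics/w5.npz",**c)
print(delta(s,ya,[.5316,-.09,.1885]))
im=c["img"].astype(int); hsv=cv2.cvtColor(c["img"],cv2.COLOR_RGB2HSV)
K,R,t=c["camera_matrix"],c["R"],c["t"]
def px(X):
    X=R@np.array(X)+t; th=np.arctan2(np.hypot(X[0],X[1]),X[2]); return K[:2,2]+K[0,0]*th*X[:2]/np.hypot(X[0],X[1])
print("ring px",px([.6159,-.1012,.015]),"end",px([.448,-.0789,.015]))
# bright grey (spanner) pixels on the mat
m=((hsv[...,1]<60)&(hsv[...,2]>60)).astype(np.uint8)
n,l,st,ce=cv2.connectedComponentsWithStats(m); 
for i in range(1,n):
    if st[i,4]>150: print(i,st[i],ce[i])
```

```text
t 13.0 pos [ 0.5315 -0.0885  0.3068] yaw_y -97.3907308507711 q [ 0.9979 -0.0645  0.0001 -0.0002] F [-0.0527  0.1298 -0.1784] w 0.049623212206244174 g 0.0 j [-0.9427  0.5282  1.3108  1.8576 -0.5518  1.1933 -1.1474]
[ 0.0289  0.1461 11.8315]
ring px [259.5713  94.2751] end [258.9481 262.0865]
1 [    0     0   512   256 80968] [224.3821 105.2842]
3 [495   0  17  14 173] [503.1965   6.8728]
4 [ 233   67   54  191 3540] [259.8438 154.8184]
5 [422 152  48  50 905] [444.1547 172.8464]
6 [435 181  77  53 720] [473.8972 210.1139]
10 [ 41 248  35  23 356] [ 62.2949 257.3371]
12 [436 250  24  42 225] [445.4267 267.2044]
13 [ 164  258  191   25 4197] [258.4808 269.8556]
16 [196 298 127  10 867] [257.1961 302.9735]
21 [  0 345  24  39 494] [  7.7045 370.1073]
25 [494 356  18  28 266] [505.3346 373.9023]
26 [399 373  30  11 239] [414.9623 379.1674]
```

Emit:
move_arm(
  steps=[
    {"dx":0,"dy":0.1,"dz":3,"spin":0},
    {"dx":0,"dy":0,"dz":3,"spin":0},
    {"dx":0,"dy":0,"dz":2.5,"spin":0},
    {"dx":0,"dy":0,"dz":1.8,"spin":0},
    {"dx":0,"dy":0,"dz":1.0,"spin":0},
    {"dx":0,"dy":0,"dz":0.4,"spin":0},
    {"dx":0,"dy":0,"dz":0,"spin":0},
  ],
)

```text
time: 13.75
ee_pos: [0.5318, -0.0888, 0.19]
eef_rot: [0.998, -0.066, 0.0, -0.0]
ft_force: [-0.1, -1.1, 0.4]
width: 0.0497
grip_force: 0.0
```

Emit:
move_arm(
  steps=[
    {"dx":0,"dy":0,"dz":0,"spin":0},
    {"dx":0,"dy":0,"dz":0,"spin":0},
    {"dx":0,"dy":0,"dz":0,"spin":0},
    {"dx":0,"dy":0,"dz":0,"spin":0},
    {"dx":0,"dy":0,"dz":0,"spin":0},
    {"dx":0,"dy":0,"dz":0,"spin":0},
  ],
  claw=1,
  squeeze=60,
)

```text
time: 14.35
ee_pos: [0.5318, -0.0887, 0.1899]
eef_rot: [0.998, -0.066, 0.0, -0.0]
ft_force: [0.1, -0.4, 1.8]
width: 0.0173
grip_force: 60.0
```

Emit:
move_arm(
  steps=[
    {"dx":0,"dy":0,"dz":-2,"spin":0},
    {"dx":0,"dy":0,"dz":-4,"spin":0},
    {"dx":0,"dy":0,"dz":-4,"spin":0},
    {"dx":0,"dy":0,"dz":-4,"spin":0},
    {"dx":0,"dy":0,"dz":-4,"spin":0},
    {"dx":0,"dy":0,"dz":-4,"spin":0},
    {"dx":0,"dy":0,"dz":-2,"spin":0},
    {"dx":0,"dy":0,"dz":0,"spin":-0.145},
    {"dx":0,"dy":0,"dz":0,"spin":-0.145},
    {"dx":0,"dy":0,"dz":0,"spin":-0.145},
    {"dx":0,"dy":0,"dz":0,"spin":-0.145},
    {"dx":0,"dy":0,"dz":0,"spin":-0.145},
  ],
)

```text
time: 15.55
ee_pos: [0.5314, -0.0887, 0.4293]
eef_rot: [0.956, 0.295, -0.0, -0.0]
ft_force: [-0.3, 0.1, -3.6]
width: 0.0172
grip_force: 60.0
```

Emit:
move_arm(
  steps=[
    {"dx":0,"dy":0,"dz":0,"spin":-0.145},
    {"dx":0,"dy":0,"dz":0,"spin":-0.145},
    {"dx":0,"dy":0,"dz":0,"spin":-0.145},
    {"dx":0,"dy":0,"dz":0,"spin":-0.145},
    {"dx":0,"dy":0,"dz":0,"spin":-0.145},
    {"dx":0,"dy":0,"dz":0,"spin":-0.145},
    {"dx":0,"dy":0,"dz":0,"spin":-0.145},
    {"dx":0,"dy":0,"dz":0,"spin":-0.145},
    {"dx":0,"dy":0,"dz":0,"spin":0},
  ],
)

```text
time: 16.45
ee_pos: [0.5314, -0.0888, 0.4293]
eef_rot: [0.639, 0.769, -0.0, -0.0]
ft_force: [0.4, -0.6, -3.4]
width: 0.0166
grip_force: 60.0
```

Run:
```python
from snap import *
s,ya=state(); print(delta(s,ya,[.534,.1795,.435]))
```

```text
t 16.45 pos [ 0.5314 -0.0888  0.4293] yaw_y 10.560877101413467 q [ 0.639   0.7692 -0.0001 -0.0004] F [ 0.3927 -0.6497 -3.3677] w 0.01655126527773744 g 59.99702990055084 j [-0.7667  0.1641  0.9556  1.6932 -0.1372  1.3559  0.3964]
[26.3275  5.1719 -0.566 ]
```

Emit:
move_arm(
  steps=[
    {"dx":3.3,"dy":0.65,"dz":-0.6,"spin":0},
    {"dx":3.3,"dy":0.65,"dz":0,"spin":0},
    {"dx":3.3,"dy":0.65,"dz":0,"spin":0},
    {"dx":3.3,"dy":0.65,"dz":0,"spin":0},
    {"dx":3.3,"dy":0.65,"dz":0,"spin":0},
    {"dx":3.3,"dy":0.65,"dz":0,"spin":0},
    {"dx":3.3,"dy":0.65,"dz":0,"spin":0},
    {"dx":3.2,"dy":0.6,"dz":0,"spin":0},
    {"dx":0,"dy":0,"dz":0,"spin":0},
    {"dx":0,"dy":0,"dz":0,"spin":0},
  ],
)

```text
time: 17.45
ee_pos: [0.5345, 0.18, 0.4352]
eef_rot: [0.641, 0.768, -0.001, 0.0]
ft_force: [0.5, -1.0, -2.8]
width: 0.0169
grip_force: 60.0
```

Run:
```python
from snap import *
s,ya=state(); c=imaging.camera("wrist"); np.savez("pics/w6.npz",**c); snap("side","s5")
K,R,t=c["camera_matrix"],c["R"],c["t"]
def px(X):
    X=R@np.array(X)+t; th=np.arctan2(np.hypot(X[0],X[1]),X[2]); return K[:2,2]+K[0,0]*th*X[:2]/np.hypot(X[0],X[1])
u=px([.518,.263,.2]); print(u); u=u.astype(int); x0,y0=max(u[0]-66,0),max(u[1]-50,0); print(x0,y0)
cv2.imwrite("pics/w6c.png",cv2.resize(c["img"][y0:y0+100,x0:x0+132,::-1],None,fx=6,fy=6,interpolation=cv2.INTER_CUBIC))
```

```text
t 17.45 pos [0.5345 0.18   0.4352] yaw_y 10.313803718369584 q [ 0.6407  0.7678 -0.0007  0.0001] F [ 0.5317 -0.9765 -2.7663] w 0.01688958820290996 g 59.99857842922211 j [-1.0779  0.215   0.7882  1.6158 -0.1539  1.3764 -0.0912]
[260.2905  94.4876]
194 44
```

View pics/w6c.png

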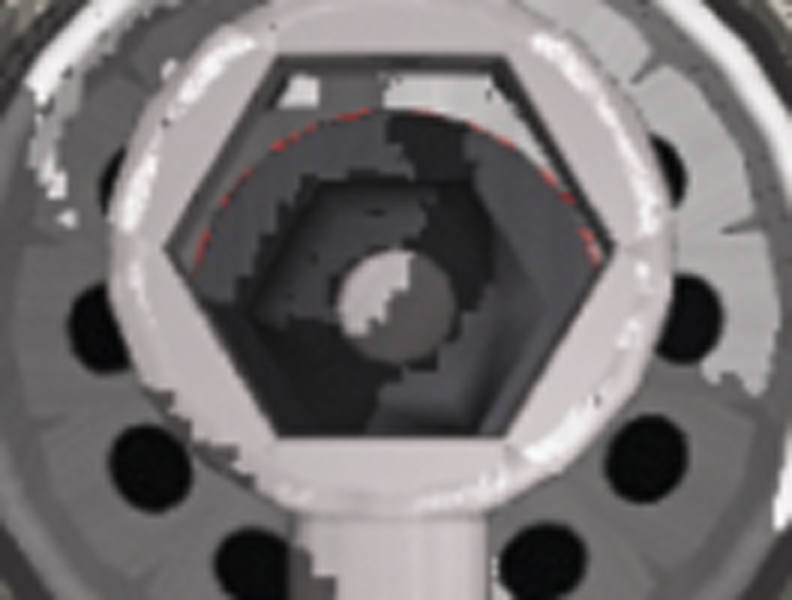

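The crop shows the ring hole centred at (390,246), and the nut's stud through it at (397,305), with the hexes closely parallel.

Run:
```python
from snap import *
c=dict(np.load("pics/w6.npz")); f=lambda p,z: cast_f(c,(194+p[0]/6,44+p[1]/6),z)
s,ya=state(); r=f((390,246),.2602); n=f((397,305),.207); print(r,n,"flange",f((397,308),.186)); 
m=r-n; T=s["ee_pos"].copy(); T[:2]-=m[:2]; T[2]=.373; print(delta(s,ya,T), "grasp-ring dist",np.linalg.norm(r[:2]-s["ee_pos"][:2]))
```

```text
t 17.55 pos [0.5348 0.1782 0.4356] yaw_y 10.226275890435176 q [ 0.6413  0.7673 -0.0003  0.0001] F [ 0.4708 -1.4938 -2.7976] w 0.016964393061621147 g 59.998823404312134 j [-1.0763  0.2138  0.7896  1.6161 -0.1537  1.3763 -0.0898]
[0.5166 0.2658 0.2602] [0.518  0.2625 0.207 ] flange [0.518  0.2628 0.186 ]
[-0.346   0.0776  6.2614] grasp-ring dist 0.08945709534084541
```

Emit:
move_arm(
  steps=[
    {"dx":-0.35,"dy":0.08,"dz":0,"spin":0},
    {"dx":0,"dy":0,"dz":2,"spin":0},
    {"dx":0,"dy":0,"dz":1.5,"spin":0},
    {"dx":0,"dy":0,"dz":0.7,"spin":0},
    {"dx":0,"dy":0,"dz":0.5,"spin":0},
    {"dx":0,"dy":0,"dz":0.4,"spin":0},
    {"dx":0,"dy":0,"dz":0.2,"spin":0},
    {"dx":0,"dy":0,"dz":0.2,"spin":0},
    {"dx":0,"dy":0,"dz":0,"spin":0},
  ],
)

```text
time: 18.45
ee_pos: [0.5361, 0.1761, 0.3808]
eef_rot: [0.64, 0.769, 0.0, 0.0]
ft_force: [0.8, -0.3, -2.4]
width: 0.017
grip_force: 60.0
```

Emit:
move_arm(
  steps=[
    {"dx":0,"dy":0,"dz":0.2,"spin":0},
    {"dx":0,"dy":0,"dz":0.2,"spin":0},
    {"dx":0,"dy":0,"dz":0.2,"spin":0},
    {"dx":0,"dy":0,"dz":0.1,"spin":0},
    {"dx":0,"dy":0,"dz":0,"spin":0},
    {"dx":0,"dy":0,"dz":0,"spin":0},
  ],
)

```text
time: 19.05
ee_pos: [0.5361, 0.176, 0.3738]
eef_rot: [0.64, 0.768, 0.0, -0.0]
ft_force: [0.4, 0.3, -2.0]
width: 0.0171
grip_force: 60.0
```

Emit:
move_arm(
  steps=[
    {"dx":0,"dy":0,"dz":0.1,"spin":0},
    {"dx":0,"dy":0,"dz":0.1,"spin":0},
    {"dx":0,"dy":0,"dz":0,"spin":0},
  ],
)

```text
time: 19.35
ee_pos: [0.5362, 0.176, 0.3719]
eef_rot: [0.64, 0.768, 0.0, 0.0]
ft_force: [-0.2, -0.2, 0.4]
width: 0.0173
grip_force: 60.0
```

Run:
```python
from snap import *
s,ya=state(); c=imaging.camera("wrist"); np.savez("pics/w7.npz",**c)
K,R,t=c["camera_matrix"],c["R"],c["t"]
cv2.imwrite("pics/w7c.png",cv2.resize(c["img"][20:170,160:360,::-1],None,fx=4,fy=4,interpolation=cv2.INTER_CUBIC))
```

```text
t 19.35 pos [0.5362 0.176  0.3719] yaw_y 10.427021622437167 q [0.6399 0.7684 0.0002 0.    ] F [-0.1898 -0.2488  0.4262] w 0.017251266459144814 g 60.00009477138519 j [-1.0538  0.2638  0.7767  1.7059 -0.1939  1.2507 -0.0511]
```

View pics/w7c.png

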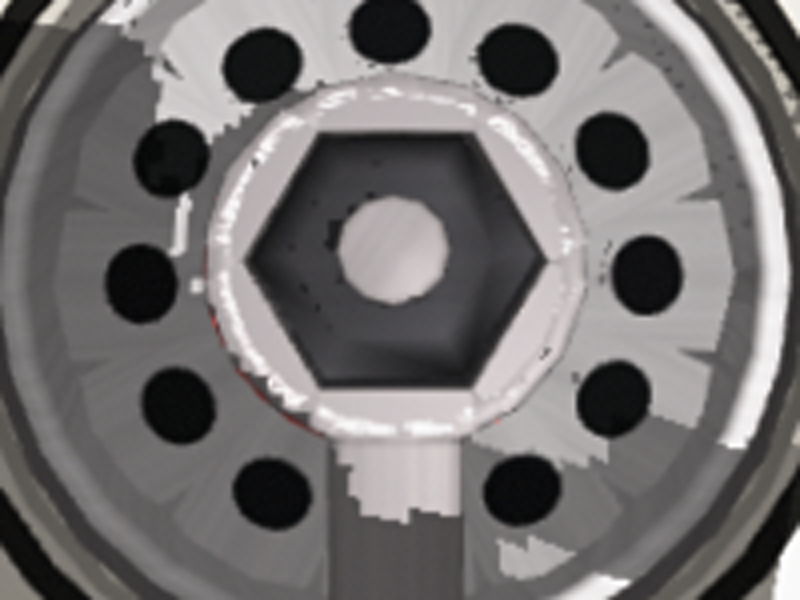

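The crop shows the ring seated, its hole snug round the hex and the stud centred at (393,250). Now the clockwise swing.

Emit:
move_arm(
  steps=[
    {"dx":0.043,"dy":-0.86,"dz":0,"spin":0.1},
    {"dx":0.043,"dy":-0.86,"dz":0,"spin":0.1},
    {"dx":0.043,"dy":-0.86,"dz":0,"spin":0.1},
    {"dx":0.043,"dy":-0.86,"dz":0,"spin":0.1},
    {"dx":0.043,"dy":-0.86,"dz":0,"spin":0.1},
  ],
)

```text
time: 19.9
ee_pos: [0.4938, 0.1787, 0.3722]
eef_rot: [0.811, 0.585, 0.001, 0.001]
ft_force: [4.2, -1.1, -0.9]
width: 0.0169
grip_force: 60.5
```

Run:
```python
from snap import *
s,ya=state(); print(s["torque"]); a=np.radians(ya+90); print("nut est from tool", s["ee_pos"][:2]+.086*np.array([np.cos(a),np.sin(a)]))
```

```text
t 19.9 pos [0.4938 0.1787 0.3722] yaw_y -18.42799282068293 q [0.8112 0.5848 0.0009 0.0005] F [ 4.2359 -1.1152 -0.8527] w 0.01687112903215285 g 60.5048668384552 j [-1.1991  0.1562  0.8479  1.8067 -0.1235  1.2314 -0.6379]
[-0.2742 -0.7501  0.573 ]
nut est from tool [0.521  0.2603]
```

Emit:
move_arm(
  steps=[
    {"dx":0.043,"dy":-0.86,"dz":0,"spin":0.1},
    {"dx":0.043,"dy":-0.86,"dz":0,"spin":0.1},
    {"dx":0.043,"dy":-0.86,"dz":-0.02,"spin":0.1},
    {"dx":0.043,"dy":-0.86,"dz":0,"spin":0.1},
    {"dx":0.043,"dy":-0.86,"dz":-0.01,"spin":0.1},
    {"dx":0.043,"dy":-0.86,"dz":0,"spin":0.1},
    {"dx":0.043,"dy":-0.86,"dz":0,"spin":0.1},
    {"dx":0.043,"dy":-0.86,"dz":0,"spin":0.1},
    {"dx":0.043,"dy":-0.86,"dz":0,"spin":0.1},
    {"dx":0,"dy":0,"dz":0,"spin":0},
    {"dx":0,"dy":0,"dz":0,"spin":0},
  ],
)

```text
time: 21.0
ee_pos: [0.4385, 0.231, 0.3716]
eef_rot: [0.984, 0.176, -0.002, 0.0]
ft_force: [-9.2, -3.4, 3.3]
width: 0.0169
grip_force: 60.4
```

Run:
```python
from snap import *
s,ya=state(); print(s["torque"]); a=np.radians(ya+90); print("nut est from tool", s["ee_pos"][:2]+.086*np.array([np.cos(a),np.sin(a)]))
c=imaging.camera("wrist"); np.savez("pics/w8.npz",**c)
```

```text
t 21.0 pos [0.4385 0.231  0.3716] yaw_y -69.70360453752795 q [ 0.9844  0.1762 -0.002   0.0003] F [-9.2253 -3.4299  3.2529] w 0.016900865569742168 g 60.35228490829468 j [-1.384   0.0617  0.8496  1.8755 -0.05    1.2298 -1.7349]
[-0.6972  2.0076  0.4236]
nut est from tool [0.5192 0.2608]
```

Emit:
move_arm(
  steps=[
    {"dx":-0.08,"dy":0.43,"dz":0,"spin":-0.05},
    {"dx":0,"dy":0.26,"dz":0,"spin":-0.03},
    {"dx":0,"dy":0,"dz":0,"spin":0},
  ],
)

```text
time: 21.35
ee_pos: [0.4409, 0.2246, 0.3721]
eef_rot: [0.977, 0.215, -0.001, -0.001]
ft_force: [-5.0, 2.0, 0.2]
width: 0.0174
grip_force: 60.2
```

Emit:
move_arm(
  steps=[
    {"dx":0,"dy":0,"dz":-0.3,"spin":0},
    {"dx":0,"dy":0,"dz":-0.4,"spin":0},
    {"dx":0,"dy":0,"dz":-0.5,"spin":0},
    {"dx":0,"dy":0,"dz":-0.8,"spin":0},
    {"dx":0,"dy":0,"dz":-1,"spin":0},
    {"dx":0,"dy":0,"dz":-1.5,"spin":0},
    {"dx":0,"dy":0,"dz":-1.5,"spin":0},
    {"dx":0,"dy":0,"dz":0,"spin":0},
  ],
)

```text
time: 22.15
ee_pos: [0.4424, 0.2238, 0.4345]
eef_rot: [0.977, 0.214, 0.002, -0.001]
ft_force: [0.6, 0.3, -2.5]
width: 0.0173
grip_force: 60.0
```

Run:
```python
from snap import *
s,ya=state(); c=imaging.camera("wrist"); np.savez("pics/w9.npz",**c)
K,R,t=c["camera_matrix"],c["R"],c["t"]
def poly(X): 
    out=[]
    for x in X:
        v=R@np.array(x)+t; th=np.arctan2(np.hypot(v[0],v[1]),v[2]); out.append(K[:2,2]+K[0,0]*th*v[:2]/np.hypot(v[0],v[1]))
    return np.array(out)
print("nut px",poly([[.518,.2628,.2]]))
# dark regions inside ring: print coarse intensity map
u=poly([[.518,.2628,.2]])[0].astype(int)
g=cv2.cvtColor(c["img"],cv2.COLOR_RGB2GRAY)[u[1]-44:u[1]+44,u[0]-44:u[0]+44]
for r in g[::2,::1]: print("".join(" .:-=+*#%@"[min(9,int(v)//26)] for v in r))
```

```text
t 22.15 pos [0.4424 0.2238 0.4345] yaw_y -65.26658951709594 q [ 0.9768  0.2142  0.0019 -0.001 ] F [ 0.5575  0.2678 -2.4835] w 0.017313336109904542 g 59.99897003173828 j [-1.3903 -0.0066  0.8412  1.7859  0.0044  1.356  -1.6892]
nut px [[254.2249  92.9175]]
=-==+***#*****==*************####################################%%#######****+++++**++-
==**####*********++*####**###*###################################%%##**##%%%%%#*++**++++
**##***###***#**+**##########***********************###################%%%%%%%%%#*++++++
*****########*++**##########*=:....................................:-*%%%%%%%%%%%#*+++++
******####**++***##########*-......:--------------:---::..::------:..-*%%%%%%%%%%%%#*+++
******+-. .=+**###########*:.:=+++*******************+==++*********+:.:*%%%%%%%%%%%%##++
#***+:  .-+***###########+:.-+***********************++++***********+:.:+%%%%%%%%%%%%%#*
##*+.  :+****###########=::-+*****+==-------:----------++************+-.:+#%%%%%%%%%%%##
##*-  :+***############-.:-+*+=-:::::----------------------=++********+-:.=#%%%%%%%%%%%#
##*: .=***###########*-.:-=-:::::::-::---:-
[... 2371 characters left out ...]
+====--=+*##%####%####*########################################%%%##++*######
===-=#%%%%%%%%#===--=***++**######**###############################%#********+-:.::-+*##
=======#*=-::::--=-=-=---=++***#################################%%##****+==-.        .+#
======-.        .:========--=+**#######%%%%%%%%##%%##%%%%%%%%#######++=+**-           .+
=====-.           .-============++************####***#***********+***###*=.           .=
=====:             :*#*=========--=+**************************+++=######*:            :+
=====-.            .=**========--=++*****************#****##*****=*#####*-.          :+#
*+====:.           :-==========--=++*****************#****##*****=*#######+:.     .-+*##
```

The intensity map shows the nut's hex again parallel to the ring, which has turned 76° since fitting, so the nut has turned about 1.3 rad. Now back to the mat.

Emit:
move_arm(
  steps=[
    {"dx":-0.7,"dy":4.6,"dz":0,"spin":0},
    {"dx":-0.7,"dy":4.6,"dz":0,"spin":0},
    {"dx":-0.7,"dy":4.6,"dz":0,"spin":0},
    {"dx":-0.7,"dy":4.6,"dz":0,"spin":0},
    {"dx":-0.7,"dy":4.6,"dz":0,"spin":0},
    {"dx":-0.7,"dy":4.6,"dz":0,"spin":0},
    {"dx":-0.7,"dy":4.6,"dz":0,"spin":0},
    {"dx":0,"dy":0,"dz":0,"spin":0.14},
    {"dx":0,"dy":0,"dz":0,"spin":0.14},
    {"dx":0,"dy":0,"dz":0,"spin":0.14},
    {"dx":0,"dy":0,"dz":0,"spin":0.14},
    {"dx":0,"dy":0,"dz":0,"spin":0},
  ],
)

```text
time: 23.4
ee_pos: [0.5319, -0.0887, 0.4315]
eef_rot: [0.998, -0.065, -0.0, 0.0]
ft_force: [-1.4, -0.9, -2.8]
width: 0.0173
grip_force: 60.0
```

Run:
```python
from snap import *
s,ya=state(); print(delta(s,ya,[.5315,-.0885,.192]))
```

```text
t 23.4 pos [ 0.5319 -0.0887  0.4315] yaw_y -97.4391705187064 q [ 0.9979 -0.0649 -0.0003  0.0004] F [-1.3833 -0.8817 -2.8059] w 0.0172892223926011 g 60.000720620155334 j [-0.9916  0.2656  1.2739  1.6948 -0.2579  1.3744 -1.377 ]
[-0.0447 -0.0128 23.9462]
```

Emit:
move_arm(
  steps=[
    {"dx":0,"dy":0,"dz":4,"spin":0},
    {"dx":0,"dy":0,"dz":4,"spin":0},
    {"dx":0,"dy":0,"dz":4,"spin":0},
    {"dx":0,"dy":0,"dz":4,"spin":0},
    {"dx":0,"dy":0,"dz":3.5,"spin":0},
    {"dx":0,"dy":0,"dz":2.3,"spin":0},
    {"dx":0,"dy":0,"dz":1,"spin":0},
    {"dx":0,"dy":0,"dz":0.6,"spin":0},
    {"dx":0,"dy":0,"dz":0.5,"spin":0},
    {"dx":0,"dy":0,"dz":0.2,"spin":0},
    {"dx":0,"dy":0,"dz":0,"spin":0},
  ],
)

```text
time: 24.5
ee_pos: [0.5323, -0.0885, 0.1915]
eef_rot: [0.998, -0.063, 0.0, -0.0]
ft_force: [-0.7, 0.4, -3.0]
width: 0.017
grip_force: 60.0
```

Emit:
move_arm(
  steps=[
    {"dx":0,"dy":0,"dz":0,"spin":0},
    {"dx":0,"dy":0,"dz":0,"spin":0},
    {"dx":0,"dy":0,"dz":0,"spin":0},
    {"dx":0,"dy":0,"dz":-2,"spin":0},
    {"dx":0,"dy":0,"dz":-3,"spin":0},
    {"dx":0,"dy":0,"dz":-4,"spin":0},
    {"dx":0,"dy":0,"dz":-4,"spin":0},
    {"dx":0,"dy":0,"dz":-4,"spin":0},
    {"dx":0,"dy":0,"dz":0,"spin":0},
    {"dx":0,"dy":0,"dz":0,"spin":0},
  ],
  claw=5,
)

```text
time: 25.5
ee_pos: [0.5322, -0.0885, 0.3617]
eef_rot: [0.998, -0.063, 0.001, -0.001]
ft_force: [-0.1, -0.2, -0.4]
width: 0.05
grip_force: 0.0
```

Run:
```python
from snap import *
s,ya=state(); c=imaging.camera("wrist")
hsv=cv2.cvtColor(c["img"],cv2.COLOR_RGB2HSV)
m=((hsv[...,1]<60)&(hsv[...,2]>60)).astype(np.uint8); n,l,st,ce=cv2.connectedComponentsWithStats(m)
for i in range(1,n):
    if st[i,4]>1500 and st[i,4]<9000: print(st[i],ce[i])
    if st[i,4]>1500 and 200<ce[i][0]<300 and ce[i][1]<200:
        x,y,w,h,_=st[i]; print("ring centre",cast_f(c,(x+w/2,y+w/2),.015))
a=imaging.camera("side"); hs=cv2.cvtColor(a["img"],cv2.COLOR_RGB2HSV)
b=dict(np.load("pics/side0.npz"))  # unmoved-object check: teal rack centroid, start vs now
for q in(b["img"],a["img"]):
    h=cv2.cvtColor(q,cv2.COLOR_RGB2HSV); k=cv2.inRange(h,(75,120,30),(92,255,255)); M=cv2.moments(k,True); print(M["m00"],M["m10"]/M["m00"],M["m01"]/M["m00"])
```

```text
t 25.5 pos [ 0.5322 -0.0885  0.3617] yaw_y -97.24712122746699 q [ 0.998  -0.0632  0.0009 -0.0006] F [-0.1077 -0.1799 -0.3752] w 0.05001565774040516 g 0.0 j [-0.9218  0.3362  1.2095  1.7927 -0.3338  1.2422 -1.318 ]
ring centre [ 0.4268 -0.0723  0.015 ]
[ 237   74   45  174 2685] [258.9561 154.0641]
ring centre [ 0.6167 -0.1008  0.015 ]
[ 164  258  191   50 6865] [258.2766 279.5853]
3306.0 363.832425892317 250.87265577737446
3305.0 363.8762481089259 250.9125567322239
```

```bash
python3 -c "
from bench import job; print(job.close_job())"
```

```text
the job is handed in; nothing more can be done
None
```

The nut is slackened by about 1.3 rad clockwise, the ring spanner is lying let go on the blue mat, and the job is handed in at about 25.5 s; the hand-in returned no verdict. The 1.3 rad is inferred from how far the ring turned on the hex. Only the microtube rack was checked for not having moved.

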